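# Jack up the hinged fish display board and hold it

## Task

Set the small lever jack flat on the table with its saddle centred under the marked lift point, the round boss on the steel tongue of the display board. Then pump the handle: one full stroke down so the board rises, let the handle come all the way back up so the board settles down, then push it fully down again. Finish while still holding the handle down, with the jack alone carrying the raised board, and leave the cup, brush and paint bottle where they are.

Things in the scene. Friction and masses are not known exactly. Their poses are not given: they have to be found in the camera images.
- jack: Loose lever jack, 0.7 to 1 kg, flat, beside the stand, handle roughly to the robot. Origin under the carry block, on the base's underside; z up. Grey base 215 x 70 x 7 mm, x -135 to +80. Aluminium carry block (grasp here, by its free y sides): 34 (x) x 26 (y), centred on the origin, top z = 95. Lift cylinder 44 mm across, saddle on it, at x = +55. Handle pivot x = -20, z = 68; handle reaches to -x
- saddle_top (a point): centre of the top face of the jack's saddle, a flat dark steel disc 40 mm across, 8 thick; jack frame x = +55, y = 0, z = 66 with the handle up; it rises 45 mm per rad of handle (31.5 mm at a full stroke)
- handle_bar (a point): centre of the wooden cross bar at the handle's end, 18 mm thick, 70 mm long along the jack's y; turns on a 105 mm radius about the pivot: 36 mm above pivot height when up (z = 104), 36 mm below it when fully down (z = 32); can be pushed down by the closed fingertips
- handle (a joint): jack handle angle, rad: 0 = fully up (a spring returns it there when let go), 0.70 = fully down, its stop. Pressing at the bar takes 2 to 4 N unloaded and about 6 to 10 N with the board on the saddle. Nothing latches: let go, it comes up and the board sinks
- stand: Fixed wooden display stand 180 (x) x 290 (y) mm, a hinged plywood board on top (310 wide, 14 thick, underside z = 77), a dark ceramic fish fixed on it (top z = 105). Origin in the middle of its underside, z up. The board's front edge, with the tongue, faces -x of the stand, roughly to the robot; hinge at x = +90, z = 77
- lift_point (a point): point on the underside of the steel tongue, below the round boss (26 mm across, 6 high) on its top. Tongue 50 wide, 8 thick, reaching 60 mm out from the board's front edge, the point 35 mm out: stand frame x = -135, y = 0, z = 77 (board shut), 11 mm above the resting saddle; z about 97 with the handle fully down. Open to the table beneath; the jack must be slid in from the front or side
- cup: loose white cup, 72 mm across, 100 high, standing on the side of the stand where the jack is not; origin under its centre. Leave alone
- brush: loose paint brush, 190 mm long, lying on the table right of the stand; origin about its middle. Leave alone
- paint: loose white paint bottle, 56 mm across, 130 high, standing left of the stand; origin under its centre. Leave alone

How it is judged:
On the way, in this order (a step that is already met when the one before it is completed fails the run):
1. the jack stands flat on the table, handle up, its saddle under the lift point, the board still down (horizontal distance between saddle_top and lift_point below 0.014 m and height (world z) of jack below 0.005 m and angle between jack's own z axis and vertical below 0.06 rad and value of joint handle below 0.12 rad and height (world z) of lift_point below 0.08 m), for 0.3 s.
2. first stroke: handle down, the saddle raises the board (value of joint handle above 0.6 rad and height (world z) of lift_point above 0.09 m and contact force between jack and stand above 2 N and contact force between the arm and stand below 0.5 N), for 0.1 s.
3. the handle is back up and the board has settled (value of joint handle below 0.12 rad and height (world z) of lift_point below 0.08 m), for 0.1 s.
At the end, for the whole second after the job is handed in: Fingers push on the jack (over 1 N), handle at 0.6 rad or more; lift point raised 13 mm or more by the jack alone (over 2 N), arm off it; jack flat, saddle within 16 mm of the lift point (14 mm when first set); cup, brush and paint bottle within 30 mm of their starts (all of step 2 and height (world z) of lift_point below 0.105 m and contact force between the fingers and jack above 1 N and horizontal distance between saddle_top and lift_point below 0.016 m and angle between jack's own z axis and vertical below 0.06 rad and height (world z) of jack below 0.005 m and distance of each of cup, brush, paint from where it was at the start of the episode below 0.03 m); the arm keeps its last pose, push and grip.
It fails at once if cup, brush or paint bottle disturbed (distance of any of cup, brush, paint from where it was at the start of the episode above 0.03 m or angle between any of cup, paint's own z axis and vertical above 0.5 rad).
It also fails if it takes over 61 s, if anything falls off the work surface, if the arm or the gripper's body presses on something with over 40 N, if the wrist force passes 120 N, or if a joint passes its speed limit or range.

## Robot

A 6-joint arm with a two-finger parallel gripper is mounted at the origin on the work surface. World frame = base frame: x ahead of the robot, y to its left, z up, the work surface at z = 0. Lengths are in m, angles in rad, forces in N, time in s.
With the tool pointing down it reaches from about 0.35 to 0.975 m from the base axis. Payload 4.9 kg.
Tool frame: the origin (TCP) lies midway between the tips of the shut fingers; the grasp point (between the pads) lies manip.tcp_to_grasp behind it (manip.tcp_to_grasp is the distance from the TCP to the grasp point, in m); z points along the fingers, y is the line along which they close (so a half turn about z gives the same grasp; the last joint's range is limited). The gripper opens to 85 mm and grips with 20 to 120 N. Pads are 22 mm wide; open, the fingers measure 114 mm over their backs; the gripper's body (76 mm by 85 mm) begins 54 mm behind the grasp point. The pads swing forward as they close: fully open they stand 13 mm farther back than shut.
Start: joints at [1.159, 0.053, 1.613, -0, 1.476, -0.119], TCP at [0.18, 0.598, 0.231] pointing down, gripper open.
Joint ranges: [-3.01, 3.01], [-1.01, 2.22], [0.06, 2.58], [-1.02, 4.17], [0.09, 2.62], [-3.14, 3.14]. Speed limits (rad/s): [2.57, 2.57, 3.14, 3.14, 3.14, 3.14].

## Interface

Orientations are given as a unit quaternion [w, x, y, z].
In Python, from plant import manip, grab_frame, calibration, job_done gives the robot as it stands.
- The arm moves only by the tool send_rows, never from a script. Its argument "rows" is a list of rows, each an object of numbers: "x", "y", "z": the shift along the tool's x, y, z normalised to -1 to 1, where 1 is 15 cm; "wx", "wy", "wz": the turn, a rotation vector about the tool's x, y, z normalised to -1 to 1, where 1 is pi/4 rad; "hand": the opening, from -1 (shut) to 1 (fully open). In form: [{"x": .., "y": .., "z": .., "wx": .., "wy": .., "wz": .., "hand": ..}, ...]. A call has exactly 10 rows; each row shifts and turns the commanded pose from where the row before left it, along the tool's axes as they then stand; what a row does not reach is not made up. A row lasts 1/12 s, in which the tool goes at most 41.7 mm and 7.16 degrees, less where a joint would pass 70% of its speed; a pose out of reach is approached as far as the arm can. A call with a number of a shift or a turn outside -1 to 1 is refused whole. A call with a gripper value outside its range is refused whole. The fingers move at their own pace and stop on an object; the grip force is fixed at half the most. Time passes only in rows, so rows that do not move let the fingers close, or fill a call up. It gives the time, the measured TCP pose, the force, the opening and the grip force at its end, in the units of the state.
- manip.state(): the state, without advancing time (a new reading comes with each control period).
- grab_frame(name): name is "scene" or "side" or "wrist"; returns the picture (480x640x3 uint8, blue, green, red); there is no depth.
- calibration(name): a dict with "camera_matrix" (3x3 intrinsics, pixels), "R" (3x3) and "t" (3): a world point X has camera coordinates R X + t. Camera axes: x right, y down, z forward; pixel columns grow to the right and rows downward; lengths in m; the calibration is good to about 2 mm. A picture is of the moment at which its call begins: read the wrist's pose just before it. calibration takes no time and is no camera call; for the wrist camera it gives the pose at the moment of the call.
- job_done(): hands the job in; it is judged then, once.
The state is a dict: "time": time; "joint_pos": joint angles; "joint_vel": joint speeds; "joint_efforts": joint torques, N m; "tool_pos": TCP position; "tool_rot": TCP orientation; "contact_force": force on the tool from outside, world axes, zero at the start; "ft_torque": the same for the moment, N m; "gripper_width": opening from 0.0 (shut) to 1.0 (fully open); "grasp_force": force on a finger pad.
Only numpy, scipy, OpenCV 4.12 (cv2) and the standard library are available. Lean on these libraries where they do the work, as an engineer would, in place of code of your own. Each camera call takes 0.05 s, during which the arm holds its last target. There are 200 camera calls.

## Working session

There is one attempt and no reset: what is moved stays moved. The work goes in short steps, Python scripts to look and compute and a tool call to move; the robot and the scene stay as the last step left them, time stands still between calls to the robot, and variables do not carry over. Pictures are saved under pics/ and viewed, at most 10 in all, crops included, and the job is handed in when it is done.

Besides the shell and the picture viewer there is one more tool, called after ">>>" as name(argument=value, ...), one argument or row to a line, values as JSON. send_rows: Moves the arm, as the interface text tells. Scaled input: -1 to 1 covers 15 cm each way for a shift and pi/4 rad each way for a turn. Its arguments: {"type":"object","properties":{"rows":{"type":"array","items":{"type":"object","properties":{"x":{"type":"number","minimum":-1,"maximum":1},"y":{"type":"number","minimum":-1,"maximum":1},"z":{"type":"number","minimum":-1,"maximum":1},"wx":{"type":"number","minimum":-1,"maximum":1},"wy":{"type":"number","minimum":-1,"maximum":1},"wz":{"type":"number","minimum":-1,"maximum":1},"hand":{"type":"number"}}}}},"required":["rows"]}

```bash
mkdir -p pics
python3 - <<'E'
from plant import manip,grab_frame,calibration
import cv2,numpy as np
for n in("scene","side"):
    f=grab_frame(n);cv2.imwrite(f"pics/{n}0.png",f);c=calibration(n);np.savez(f"{n}.npz",K=c["camera_matrix"],R=c["R"],t=c["t"])
s=manip.state();print(s,manip.tcp_to_grasp)
E
```

```text
{'time': 0.1, 'joint_pos': array([ 1.15902047e+00,  5.33032868e-02,  1.61413713e+00,  5.22732654e-05,
        1.47598937e+00, -1.19013777e-01]), 'joint_vel': array([-0.00044027, -0.00070877, -0.00230483, -0.00290495,  0.0010299 ,
       -0.00033062]), 'joint_efforts': array([ 4.49236832e-04, -3.94904816e+01, -3.71363211e+01, -1.06559030e-04,
        3.89633817e-03,  9.57401113e-06]), 'tool_pos': array([0.18014563, 0.59790037, 0.23018992]), 'tool_rot': array([-2.66036188e-04,  1.45861249e-01,  9.89304630e-01, -8.79579003e-04]), 'contact_force': array([0.28293225, 0.56977823, 1.03262714]), 'ft_torque': array([ 0.02389905, -0.01552202,  0.02799388]), 'grasp_force': 0.0, 'gripper_width': 0.9964057005651964} 0.0187
```

View pics/scene0.png

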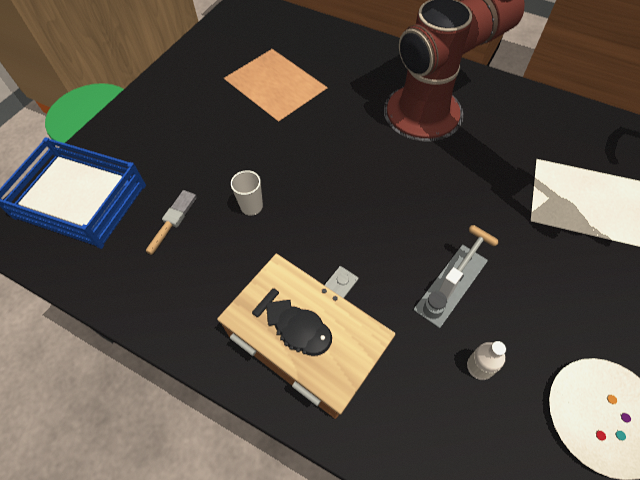

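View pics/side0.png

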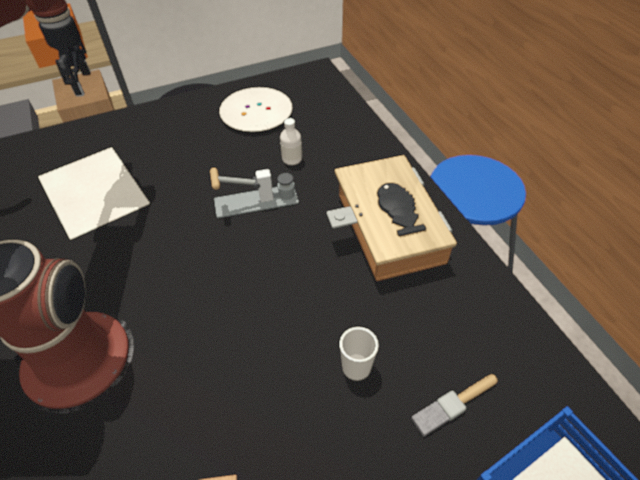

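The scene view shows the boss at about (342,280), jack block (454,275), saddle (437,298) and bar (483,235). In the side view the boss is at about (340,215), block (264,174), saddle (286,180) and bar (214,178). I'll enlarge both for accuracy.

```bash
python3 - <<'E'
import cv2,numpy as np
a=cv2.imread("pics/scene0.png")[215:335,310:510];b=cv2.imread("pics/side0.png")[160:240,200:370]
a=cv2.resize(a,None,fx=4,fy=4,interpolation=cv2.INTER_CUBIC);b=cv2.resize(b,None,fx=4.7,fy=4.7,interpolation=cv2.INTER_CUBIC)
cv2.imwrite("pics/a.png",a);cv2.imwrite("pics/b.png",b)
E
cat > h.py <<'E'
import numpy as np,cv2
def cam(n):
    d=np.load(f"{n}.npz");return d["K"],d["R"],d["t"].ravel()
def ray(n,p):
    K,R,t=cam(n);return -R.T@t, R.T@np.linalg.solve(K,[p[0],p[1],1.])
def onz(n,p,z):
    c,d=ray(n,p);return c+d*(z-c[2])/d[2]
def tri(p,q):
    M=[];
    for n,u in(("scene",p),("side",q)):
        K,R,t=cam(n);M.append(K@np.c_[R,t])
    X=cv2.triangulatePoints(M[0],M[1],np.float64(p).reshape(2,1),np.float64(q).reshape(2,1)).ravel();return X[:3]/X[3]
E
python3 - <<'E'
from h import *
np.set_printoptions(precision=4,suppress=True)
for k,p,q,z in(("boss",(342,280),(340,215),.091),("block",(454,275),(264,174),.095),("saddle",(437,298),(286,180),.066),("bar",(483,235),(214,178),.104)):
    print(k,onz("scene",p,z),onz("side",q,z),tri(p,q))
E
```

```text
boss [0.6378 0.0639 0.091 ] [0.6351 0.0594 0.091 ] [0.6365 0.0629 0.0872]
block [0.5174 0.2678 0.095 ] [0.5198 0.2612 0.095 ] [0.5188 0.2663 0.0927]
saddle [0.5691 0.256  0.066 ] [0.5716 0.2474 0.066 ] [0.5707 0.254  0.0626]
bar [0.4    0.2894 0.104 ] [0.4001 0.2892 0.104 ] [0.4001 0.2893 0.104 ]
```

View pics/a.png

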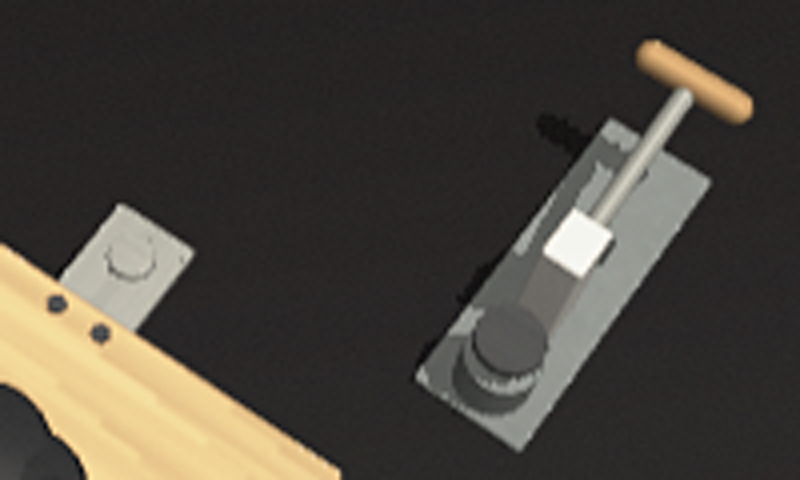

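View pics/b.png

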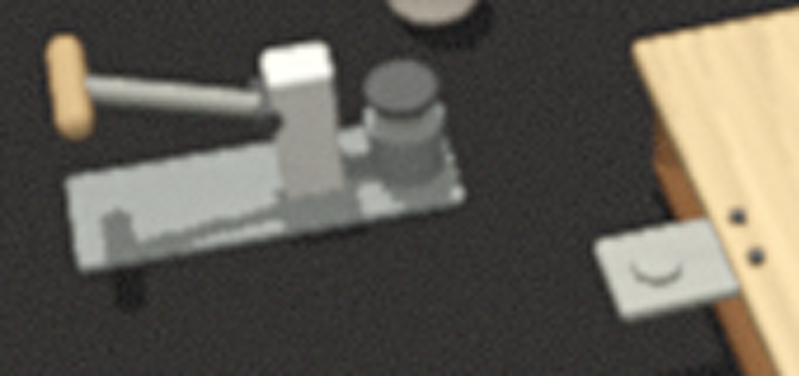

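```bash
cat >> h.py <<'E'
def A(x,y): return (310+(x+.5)/4-.5,215+(y+.5)/4-.5)
def B(x,y): return (200+(x+.5)/4.7-.5,160+(y+.5)/4.7-.5)
E
python3 - <<'E'
from h import *
np.set_printoptions(precision=4,suppress=True)
for k,p,q,z in(("boss",(131,255),(657,262),.091),("block",(578,243),(297,65),.095),("saddle",(509,340),(402,87),.066),("bar",(695,81),(69,86),.104)):
    print(k,onz("scene",A(*p),z),onz("side",B(*q),z),tri(A(*p),B(*q)))
ang=lambda d:np.degrees(np.arctan2(d[1],d[0]))
ba=[onz("scene",A(*p),.007) for p in((609,118),(711,182),(521,451),(416,377))]
bb=[onz("side",B(*p),.007) for p in((66,180),(80,270),(464,200))]
print("base",*ba,"side",*bb)
print("ang",ang(ba[2]-ba[1]),ang(ba[3]-ba[0]),ang(bb[2]-bb[1]), "base ctr",sum(ba)/4,(bb[0]+bb[2])/2)
ta=[onz("scene",A(*p),.085) for p in((120,203),(195,252),(137,330),(62,278))]
tb=[onz("side",B(*p),.085) for p in((595,241),(627,319),(738,288),(710,222))]
print("tongue",*ta,"side",*tb)
print("ang",ang(ta[2]-ta[1]),ang(ta[3]-ta[0]),ang(tb[2]-tb[1]),ang(tb[3]-tb[0]))
print("board edge ang", ang(onz("scene",(394,334),.091)-onz("scene",(277,254),.091))-90)
for n,p in(("cup",(249,212)),("paint",(483,374))):print(n,onz("scene",p,0))
print("cup",onz("side",(358,374),0),"paint",onz("side",(291,158),0))
E
```

```text
boss [0.634  0.0628 0.091 ] [0.6334 0.059  0.091 ] [0.6338 0.0617 0.0885]
block [0.5181 0.2684 0.095 ] [0.5177 0.2644 0.095 ] [0.5178 0.2679 0.0927]
saddle [0.5727 0.2571 0.066 ] [0.5721 0.2549 0.066 ] [0.5724 0.2569 0.0645]
bar [0.3993 0.29   0.104 ] [0.4009 0.2892 0.104 ] [0.4004 0.2896 0.1044]
base [0.3793 0.258  0.007 ] [0.3925 0.326  0.007 ] [0.6016 0.2878 0.007 ] [0.5888 0.2205 0.007 ] side [0.3909 0.3232 0.007 ] [0.3786 0.2533 0.007 ] [0.5896 0.2154 0.007 ]
ang -10.363037274822695 -10.12299718583691 -10.180999971791403 base ctr [0.4906 0.2731 0.007 ] [0.4903 0.2693 0.007 ]
tongue [0.6065 0.042  0.085 ] [0.6137 0.0909 0.085 ] [0.6683 0.0843 0.085 ] [0.6606 0.0356 0.085 ] side [0.6135 0.0899 0.085 ] [0.6062 0.0358 0.085 ] [0.6649 0.0315 0.085 ] [0.6721 0.0777 0.085 ]
ang -6.891564058389131 -6.728127754561211 -4.179080652453 -11.765407944848366
board edge ang -8.506991541413626
cup [ 0.5402 -0.2519 -0.    ]
paint [0.6514 0.4042 0.    ]
cup [ 0.5186 -0.2754  0.    ] paint [0.6397 0.3939 0.    ]
```

>>> send_rows(
  rows=[
    {"wz": -0.147, "hand": 1},
    {"x": -0.217, "y": -0.148, "hand": 1},
    {"x": -0.217, "y": -0.148, "hand": 1},
    {"x": -0.217, "y": -0.148, "hand": 1},
    {"x": -0.217, "y": -0.148, "hand": 1},
    {"x": -0.217, "y": -0.148, "hand": 1},
    {"x": -0.217, "y": -0.148, "hand": 1},
    {"x": -0.217, "y": -0.148, "hand": 1},
    {"x": -0.217, "y": -0.148, "hand": 1},
    {"x": -0.217, "y": -0.148, "hand": 1},
  ],
)

```text
invalid input at $.rows[0]: expected keys x, y, z, wx, wy, wz, hand
```

>>> send_rows(
  rows=[
    {"x": -0.217, "y": -0.148, "hand": 1},
    {"x": -0.217, "y": -0.148, "hand": 1},
    {"x": -0.217, "y": -0.148, "hand": 1},
    {"hand": 1},
    {"hand": 1},
    {"hand": 1},
    {"hand": 1},
    {"hand": 1},
    {"hand": 1},
    {"hand": 1},
  ],
)

```text
invalid input at $.rows[0]: expected keys x, y, z, wx, wy, wz, hand
```

```bash
cat >> h.py <<'E'
def rel(target,yaw=None):
    "world target -> tool-frame shift in row units; state printed"
    from plant import manip
    from scipy.spatial.transform import Rotation as Ro
    s=manip.state();q=s["tool_rot"];R=Ro.from_quat([q[1],q[2],q[3],q[0]]).as_matrix()
    print("t",round(s["time"],2),"tcp",s["tool_pos"].round(4),"yangle",np.degrees(np.arctan2(R[1,1],R[0,1])).round(2),"z",R[:,2].round(4),"F",s["contact_force"].round(1),"w",round(s["gripper_width"],3),"g",round(s["grasp_force"],1))
    print("shift units",(R.T@(np.array(target)-s["tool_pos"])/.15).round(3))
E
python3 - <<'E'
from h import *
rel([.518,.2665,.056])
from plant import grab_frame
cv2.imwrite("pics/w1.png",grab_frame("wrist"))
E
```

```text
t 0.1 tcp [0.1801 0.5979 0.2302] yangle 73.23 z [-8.0e-04 -1.7e-03 -1.0e+00] F [0.3 0.6 1. ] w 0.996 g 0.0
shift units [-2.794 -1.463  1.163]
```

View pics/w1.png

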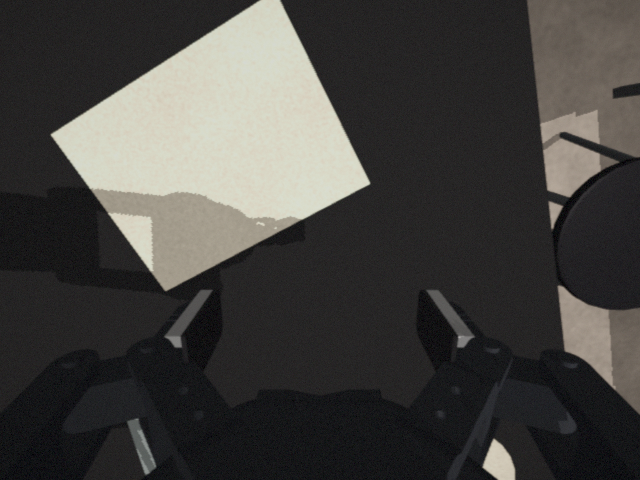

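The calls were refused because every row needs all its keys. The wrist picture still shows the start pose: white sheet at about (210,150), open fingers at (200,310) and (440,310). I'll resend with full rows.

>>> send_rows(
  rows=[
    {"x": 0, "y": 0, "z": 0, "wx": 0, "wy": 0, "wz": -0.147, "hand": 1},
    {"x": -0.217, "y": -0.148, "z": 0, "wx": 0, "wy": 0, "wz": 0, "hand": 1},
    {"x": -0.217, "y": -0.148, "z": 0, "wx": 0, "wy": 0, "wz": 0, "hand": 1},
    {"x": -0.217, "y": -0.148, "z": 0, "wx": 0, "wy": 0, "wz": 0, "hand": 1},
    {"x": -0.217, "y": -0.148, "z": 0, "wx": 0, "wy": 0, "wz": 0, "hand": 1},
    {"x": -0.217, "y": -0.148, "z": 0, "wx": 0, "wy": 0, "wz": 0, "hand": 1},
    {"x": -0.217, "y": -0.148, "z": 0, "wx": 0, "wy": 0, "wz": 0, "hand": 1},
    {"x": -0.217, "y": -0.148, "z": 0, "wx": 0, "wy": 0, "wz": 0, "hand": 1},
    {"x": -0.217, "y": -0.148, "z": 0, "wx": 0, "wy": 0, "wz": 0, "hand": 1},
    {"x": -0.217, "y": -0.148, "z": 0, "wx": 0, "wy": 0, "wz": 0, "hand": 1},
  ],
)

```text
time: 0.98
tool_pos: [0.4344, 0.3484, 0.2311]
tool_rot: [-0.0, 0.089, 0.996, -0.0]
contact_force: [0.8, 0.4, 0.8]
gripper_width: 1.001
grasp_force: 0.0
```

>>> send_rows(
  rows=[
    {"x": -0.217, "y": -0.148, "z": 0, "wx": 0, "wy": 0, "wz": 0, "hand": 1},
    {"x": -0.217, "y": -0.148, "z": 0, "wx": 0, "wy": 0, "wz": 0, "hand": 1},
    {"x": -0.217, "y": -0.148, "z": 0, "wx": 0, "wy": 0, "wz": 0, "hand": 1},
    {"x": 0, "y": 0, "z": 0, "wx": 0, "wy": 0, "wz": 0, "hand": 1},
    {"x": 0, "y": 0, "z": 0, "wx": 0, "wy": 0, "wz": 0, "hand": 1},
    {"x": 0, "y": 0, "z": 0, "wx": 0, "wy": 0, "wz": 0, "hand": 1},
    {"x": 0, "y": 0, "z": 0, "wx": 0, "wy": 0, "wz": 0, "hand": 1},
    {"x": 0, "y": 0, "z": 0, "wx": 0, "wy": 0, "wz": 0, "hand": 1},
    {"x": 0, "y": 0, "z": 0, "wx": 0, "wy": 0, "wz": 0, "hand": 1},
    {"x": 0, "y": 0, "z": 0, "wx": 0, "wy": 0, "wz": 0, "hand": 1},
  ],
)

```text
time: 1.82
tool_pos: [0.5172, 0.2681, 0.2314]
tool_rot: [0.0, 0.088, 0.996, 0.0]
contact_force: [0.1, 0.4, -0.4]
gripper_width: 1.002
grasp_force: 0.0
```

Run:
```python
from h import *
rel([.518,.2665,.056])
from plant import grab_frame,calibration
f=grab_frame("wrist");cv2.imwrite("pics/w2.png",f)
c=calibration("wrist");np.savez("wrist.npz",K=c["camera_matrix"],R=c["R"],t=c["t"])
```

```text
t 1.82 tcp [0.5172 0.2681 0.2314] yangle 79.93 z [ 1.e-04  0.e+00 -1.e+00] F [ 0.1  0.4 -0.4] w 1.002 g 0.0
shift units [-0.007 -0.009  1.169]
```

View pics/w2.png

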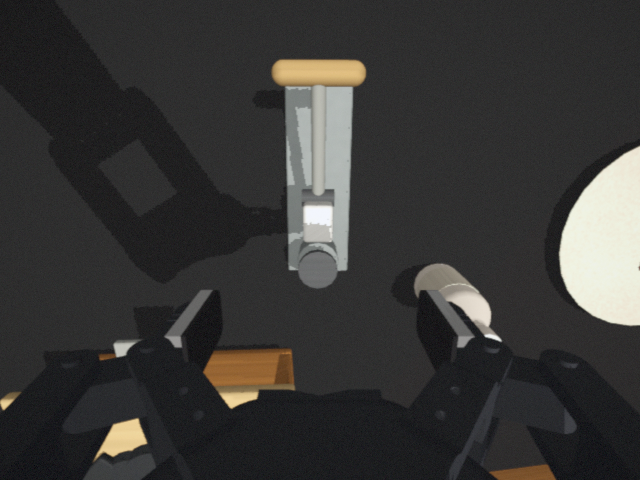

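The jack is square to the tool: block at (318,216), bar at (318,73), saddle at (318,270). I'll descend and grip.

>>> send_rows(
  rows=[
    {"x": 0, "y": -0.009, "z": 0.167, "wx": 0, "wy": 0, "wz": 0, "hand": 1},
    {"x": 0, "y": 0, "z": 0.167, "wx": 0, "wy": 0, "wz": 0, "hand": 1},
    {"x": 0, "y": 0, "z": 0.167, "wx": 0, "wy": 0, "wz": 0, "hand": 1},
    {"x": 0, "y": 0, "z": 0.167, "wx": 0, "wy": 0, "wz": 0, "hand": 1},
    {"x": 0, "y": 0, "z": 0.167, "wx": 0, "wy": 0, "wz": 0, "hand": 1},
    {"x": 0, "y": 0, "z": 0.167, "wx": 0, "wy": 0, "wz": 0, "hand": 1},
    {"x": 0, "y": 0, "z": 0.167, "wx": 0, "wy": 0, "wz": 0, "hand": 1},
    {"x": 0, "y": 0, "z": 0, "wx": 0, "wy": 0, "wz": 0, "hand": 1},
    {"x": 0, "y": 0, "z": 0, "wx": 0, "wy": 0, "wz": 0, "hand": -1},
    {"x": 0, "y": 0, "z": 0, "wx": 0, "wy": 0, "wz": 0, "hand": -1},
  ],
)

```text
time: 2.7
tool_pos: [0.5185, 0.2665, 0.0575]
tool_rot: [0.001, 0.088, 0.996, 0.0]
contact_force: [0.1, 0.2, 0.3]
gripper_width: 0.749
grasp_force: 0.0
```

>>> send_rows(
  rows=[
    {"x": 0, "y": 0, "z": 0, "wx": 0, "wy": 0, "wz": 0, "hand": -1},
    {"x": 0, "y": 0, "z": 0, "wx": 0, "wy": 0, "wz": 0, "hand": -1},
    {"x": 0, "y": 0, "z": 0, "wx": 0, "wy": 0, "wz": 0, "hand": -1},
    {"x": 0, "y": 0, "z": 0, "wx": 0, "wy": 0, "wz": 0, "hand": -1},
    {"x": 0, "y": 0, "z": 0, "wx": 0, "wy": 0, "wz": 0, "hand": -1},
    {"x": 0, "y": 0, "z": 0, "wx": 0, "wy": 0, "wz": 0, "hand": -1},
    {"x": 0, "y": 0, "z": 0, "wx": 0, "wy": 0, "wz": 0, "hand": -1},
    {"x": 0, "y": 0, "z": 0, "wx": 0, "wy": 0, "wz": 0, "hand": -1},
    {"x": 0, "y": 0, "z": 0, "wx": 0, "wy": 0, "wz": 0, "hand": -1},
    {"x": 0, "y": 0, "z": 0, "wx": 0, "wy": 0, "wz": 0, "hand": -1},
  ],
)

```text
time: 3.53
tool_pos: [0.5189, 0.2667, 0.0579]
tool_rot: [0.001, 0.088, 0.996, 0.001]
contact_force: [-1.1, 3.0, 6.5]
gripper_width: 0.299
grasp_force: 62.1
```

Run:
```python
from h import *
rel([.58,.0705,.06])
```

```text
t 3.53 tcp [0.5189 0.2667 0.0579] yangle 79.86 z [ 0.003   0.0014 -1.    ] F [-1.1  3.   6.5] w 0.299 g 62.1
shift units [-0.631 -1.216 -0.014]
```

>>> send_rows(
  rows=[
    {"x": 0, "y": 0, "z": -0.03, "wx": 0, "wy": 0, "wz": 0, "hand": -1},
    {"x": 0, "y": -0.06, "z": 0, "wx": 0, "wy": 0, "wz": 0, "hand": -1},
    {"x": 0, "y": -0.15, "z": 0, "wx": 0, "wy": 0, "wz": 0, "hand": -1},
    {"x": 0, "y": -0.16, "z": 0, "wx": 0, "wy": 0, "wz": 0, "hand": -1},
    {"x": 0, "y": -0.16, "z": 0, "wx": 0, "wy": 0, "wz": 0, "hand": -1},
    {"x": 0, "y": -0.16, "z": 0, "wx": 0, "wy": 0, "wz": 0, "hand": -1},
    {"x": 0, "y": -0.16, "z": 0, "wx": 0, "wy": 0, "wz": 0, "hand": -1},
    {"x": 0, "y": -0.16, "z": 0, "wx": 0, "wy": 0, "wz": 0, "hand": -1},
    {"x": 0, "y": -0.15, "z": 0, "wx": 0, "wy": 0, "wz": 0, "hand": -1},
    {"x": 0, "y": -0.06, "z": 0, "wx": 0, "wy": 0, "wz": 0, "hand": -1},
  ],
)

```text
time: 4.37
tool_pos: [0.4829, 0.0831, 0.0585]
tool_rot: [-0.002, 0.089, 0.996, -0.001]
contact_force: [-0.3, -0.2, -7.3]
gripper_width: 0.293
grasp_force: 61.0
```

Run:
```python
from h import *
rel([.58,.0705,.06])
from plant import grab_frame
a=grab_frame("side");cv2.imwrite("pics/s3.png",cv2.resize(a[140:290,200:400],None,fx=4,fy=4,interpolation=cv2.INTER_CUBIC))
```

```text
t 4.37 tcp [0.4829 0.0831 0.0585] yangle 79.73 z [-0.0038 -0.0014 -1.    ] F [-0.3 -0.2 -7.3] w 0.293 g 61.0
shift units [-0.652  0.033 -0.013]
```

View pics/s3.png

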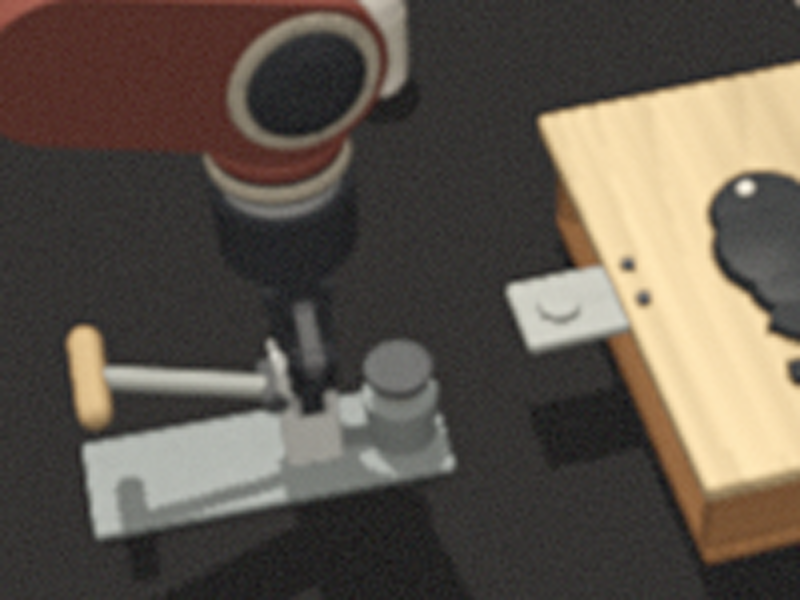

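The jack hangs level: saddle at crop (398,365), boss at (558,305). I'll measure the remaining offset in the same view.

Run:
```python
from h import *
C=lambda x,y:(200+(x+.5)/4-.5,140+(y+.5)/4-.5)
s=onz("side",C(398,365),.067);b=onz("side",C(558,303),.091);print(s,b,b-s)
p=np.array([C(*q) for q in((82,447),(98,538),(454,467))]);w=[onz("side",q,.009) for q in p];d=w[2]-w[1];print(np.degrees(np.arctan2(d[1],d[0])))
d=b-s;ex=np.array([np.cos(np.radians(-10.2)),np.sin(np.radians(-10.2))]);print("tool x,y units",-(d[:2]@ex)/.15,(d[:2]@[-ex[1],ex[0]])/.15)
```

```text
[0.53639092 0.07329078 0.067     ] [0.63274959 0.05920549 0.091     ] [ 0.09635868 -0.01408529  0.024     ]
-10.222027772600862
tool x,y units -0.6488671735319651 0.021339804444600898
```

>>> send_rows(
  rows=[
    {"x": -0.05, "y": 0.025, "z": 0, "wx": 0, "wy": 0, "wz": 0, "hand": -1},
    {"x": -0.08, "y": 0, "z": 0, "wx": 0, "wy": 0, "wz": 0, "hand": -1},
    {"x": -0.08, "y": 0, "z": 0, "wx": 0, "wy": 0, "wz": 0, "hand": -1},
    {"x": -0.08, "y": 0, "z": 0, "wx": 0, "wy": 0, "wz": 0, "hand": -1},
    {"x": -0.08, "y": 0, "z": 0, "wx": 0, "wy": 0, "wz": 0, "hand": -1},
    {"x": -0.08, "y": 0, "z": 0, "wx": 0, "wy": 0, "wz": 0, "hand": -1},
    {"x": -0.08, "y": 0, "z": 0, "wx": 0, "wy": 0, "wz": 0, "hand": -1},
    {"x": -0.08, "y": 0, "z": 0, "wx": 0, "wy": 0, "wz": 0, "hand": -1},
    {"x": -0.04, "y": 0, "z": 0, "wx": 0, "wy": 0, "wz": 0, "hand": -1},
    {"x": 0, "y": 0, "z": 0, "wx": 0, "wy": 0, "wz": 0, "hand": -1},
  ],
)

```text
time: 5.25
tool_pos: [0.5825, 0.0726, 0.0596]
tool_rot: [-0.0, 0.088, 0.996, 0.0]
contact_force: [-0.1, -0.9, -7.2]
gripper_width: 0.297
grasp_force: 61.2
```

Run:
```python
from h import *
rel([.58,.0705,.0579])
```

```text
t 5.25 tcp [0.5825 0.0726 0.0596] yangle 79.85 z [-7.e-04  1.e-04 -1.e+00] F [-0.1 -0.9 -7.2] w 0.297 g 61.2
shift units [ 0.014 -0.016  0.011]
```

>>> send_rows(
  rows=[
    {"x": 0.01, "y": -0.01, "z": 0, "wx": 0, "wy": 0, "wz": 0, "hand": -1},
    {"x": 0, "y": 0, "z": 0.008, "wx": 0, "wy": 0, "wz": 0, "hand": -1},
    {"x": 0, "y": 0, "z": 0.008, "wx": 0, "wy": 0, "wz": 0, "hand": -1},
    {"x": 0, "y": 0, "z": 0.008, "wx": 0, "wy": 0, "wz": 0, "hand": -1},
    {"x": 0, "y": 0, "z": 0.004, "wx": 0, "wy": 0, "wz": 0, "hand": -1},
    {"x": 0, "y": 0, "z": 0, "wx": 0, "wy": 0, "wz": 0, "hand": -1},
    {"x": 0, "y": 0, "z": 0, "wx": 0, "wy": 0, "wz": 0, "hand": -1},
    {"x": 0, "y": 0, "z": 0, "wx": 0, "wy": 0, "wz": 0, "hand": -1},
    {"x": 0, "y": 0, "z": 0, "wx": 0, "wy": 0, "wz": 0, "hand": -1},
    {"x": 0, "y": 0, "z": 0, "wx": 0, "wy": 0, "wz": 0, "hand": -1},
  ],
)

```text
time: 6.08
tool_pos: [0.5804, 0.0713, 0.058]
tool_rot: [0.0, 0.088, 0.996, 0.0]
contact_force: [-4.9, -0.2, 2.6]
gripper_width: 0.301
grasp_force: 62.4
```

Run:
```python
from h import *
rel([.58,.0705,.0579])
from plant import grab_frame
a=grab_frame("scene")[200:350,250:450];b=grab_frame("side")[140:290,250:450]
cv2.imwrite("pics/p4.png",np.vstack([cv2.resize(i[10:110] if k else i[20:120],None,fx=3,fy=3,interpolation=cv2.INTER_CUBIC) for k,i in enumerate((a,b))]))
```

```text
t 6.08 tcp [0.5804 0.0713 0.058 ] yangle 79.85 z [ 7.e-04  2.e-04 -1.e+00] F [-4.9 -0.2  2.6] w 0.301 g 62.4
shift units [ 0.002 -0.006  0.001]
```

View pics/p4.png

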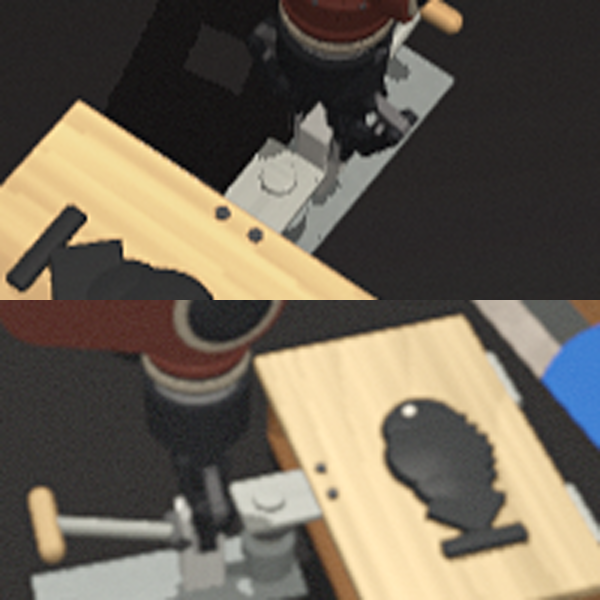

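The saddle is hidden under the tongue, with the boss at crop (280,178) in the top view and the column just below it in the lower one. The jack is flat and the contact light, so I'll release and rise.

>>> send_rows(
  rows=[
    {"x": 0, "y": 0, "z": 0, "wx": 0, "wy": 0, "wz": 0, "hand": 1},
    {"x": 0, "y": 0, "z": 0, "wx": 0, "wy": 0, "wz": 0, "hand": 1},
    {"x": 0, "y": 0, "z": 0, "wx": 0, "wy": 0, "wz": 0, "hand": 1},
    {"x": 0, "y": 0, "z": 0, "wx": 0, "wy": 0, "wz": 0, "hand": 1},
    {"x": 0, "y": 0, "z": 0, "wx": 0, "wy": 0, "wz": 0, "hand": 1},
    {"x": 0, "y": 0, "z": 0, "wx": 0, "wy": 0, "wz": 0, "hand": 1},
    {"x": 0, "y": 0, "z": -0.1, "wx": 0, "wy": 0, "wz": 0, "hand": 1},
    {"x": 0, "y": 0, "z": -0.25, "wx": 0, "wy": 0, "wz": 0, "hand": 1},
    {"x": 0, "y": 0, "z": -0.25, "wx": 0, "wy": 0, "wz": 0, "hand": 1},
    {"x": 0, "y": 0, "z": -0.2, "wx": 0, "wy": 0, "wz": 0, "hand": 1},
  ],
)

```text
time: 7.02
tool_pos: [0.5806, 0.0711, 0.1787]
tool_rot: [0.001, 0.089, 0.996, 0.0]
contact_force: [0.6, 0.1, -0.9]
gripper_width: 1.003
grasp_force: 0.0
```

>>> send_rows(
  rows=[
    {"x": 0.13, "y": 0, "z": 0, "wx": 0, "wy": 0, "wz": 0, "hand": -1},
    {"x": 0.13, "y": 0, "z": 0, "wx": 0, "wy": 0, "wz": 0, "hand": -1},
    {"x": 0.13, "y": 0, "z": 0, "wx": 0, "wy": 0, "wz": 0, "hand": -1},
    {"x": 0.13, "y": 0, "z": 0, "wx": 0, "wy": 0, "wz": 0, "hand": -1},
    {"x": 0.13, "y": 0, "z": 0, "wx": 0, "wy": 0, "wz": 0, "hand": -1},
    {"x": 0.13, "y": 0, "z": 0, "wx": 0, "wy": 0, "wz": 0, "hand": -1},
    {"x": 0, "y": 0, "z": 0, "wx": 0, "wy": 0, "wz": 0, "hand": -1},
    {"x": 0, "y": 0, "z": 0, "wx": 0, "wy": 0, "wz": 0, "hand": -1},
    {"x": 0, "y": 0, "z": 0, "wx": 0, "wy": 0, "wz": 0, "hand": -1},
    {"x": 0, "y": 0, "z": 0, "wx": 0, "wy": 0, "wz": 0, "hand": -1},
  ],
)

```text
time: 7.85
tool_pos: [0.4658, 0.0916, 0.1765]
tool_rot: [0.0, 0.089, 0.996, -0.0]
contact_force: [-0.4, 0.2, -0.4]
gripper_width: 0.001
grasp_force: 0.0
```

Run:
```python
from h import *
rel([.4635,.092,.125])
from plant import grab_frame
a=grab_frame("scene")[200:300,290:450];b=grab_frame("side")[160:260,240:400]
cv2.imwrite("pics/p5.png",np.vstack([cv2.resize(i,None,fx=3,fy=3,interpolation=cv2.INTER_CUBIC) for i in(a,b)]))
```

```text
t 7.85 tcp [0.4658 0.0916 0.1765] yangle 79.82 z [ 5.e-04 -1.e-04 -1.e+00] F [-0.4  0.2 -0.4] w 0.001 g 0.0
shift units [0.016 0.    0.343]
```

View pics/p5.png

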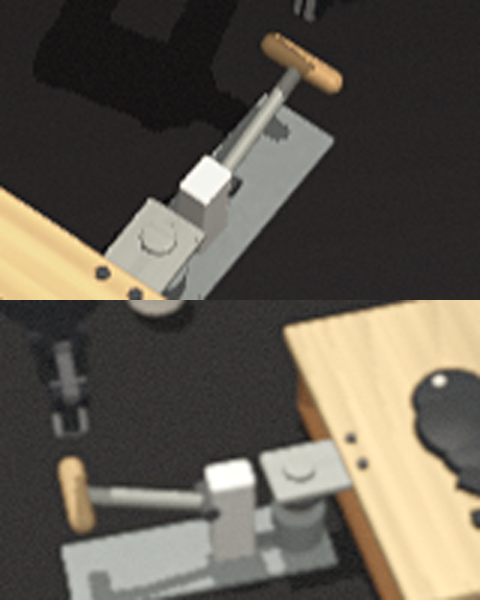

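Block top at crop (206,179) over the scene half and (229,475) over the side half; bar (302,63)/(76,494), boss (157,236)/(300,467). I'll check the placement from these.

Run:
```python
from h import *
np.set_printoptions(precision=4,suppress=True)
P=lambda x,y:(290+(x+.5)/3-.5,200+(y+.5)/3-.5)
Q=lambda x,y:(240+(x+.5)/3-.5,160+(y-300+.5)/3-.5)
for k,p,q,z in(("boss",(157,236),(300,467),.091),("block",(206,179),(229,475),.095),("bar",(302,63),(76,494),.104)):
    a,b=onz("scene",P(*p),z),onz("side",Q(*q),z);print(k,a,b);exec(f"{k}=(a+b)/2")
e=(block-bar)[:2];print("yaw",np.degrees(np.arctan2(e[1],e[0])),np.linalg.norm(e));e/=np.linalg.norm(e)
s=block[:2]+.055*e;print("saddle",s,"err",s-boss[:2], "via bar",bar[:2]+.1736*e-boss[:2])
```

```text
boss [0.6343 0.0621 0.091 ] [0.634  0.0588 0.091 ]
block [0.5791 0.073  0.095 ] [0.5789 0.0706 0.095 ]
bar [0.4616 0.0943 0.104 ] [0.4628 0.0932 0.104 ]
yaw -10.638441766300243 0.11886227895289846
saddle [0.6331 0.0617] err [-0.0011  0.0013] via bar [-0.0013  0.0013]
```

Saddle error is about 2 mm. First stroke, following the arc.

>>> send_rows(
  rows=[
    {"x": 0.026, "y": 0.01, "z": 0.13, "wx": 0, "wy": 0, "wz": 0, "hand": -1},
    {"x": 0, "y": 0, "z": 0.13, "wx": 0, "wy": 0, "wz": 0, "hand": -1},
    {"x": 0, "y": 0, "z": 0.13, "wx": 0, "wy": 0, "wz": 0, "hand": -1},
    {"x": 0.02, "y": 0, "z": 0.075, "wx": 0, "wy": 0, "wz": 0, "hand": -1},
    {"x": 0.014, "y": 0, "z": 0.075, "wx": 0, "wy": 0, "wz": 0, "hand": -1},
    {"x": 0.008, "y": 0, "z": 0.075, "wx": 0, "wy": 0, "wz": 0, "hand": -1},
    {"x": 0, "y": 0, "z": 0.075, "wx": 0, "wy": 0, "wz": 0, "hand": -1},
    {"x": -0.008, "y": 0, "z": 0.075, "wx": 0, "wy": 0, "wz": 0, "hand": -1},
    {"x": -0.014, "y": 0, "z": 0.075, "wx": 0, "wy": 0, "wz": 0, "hand": -1},
    {"x": -0.02, "y": 0, "z": 0.06, "wx": 0, "wy": 0, "wz": 0, "hand": -1},
  ],
)

```text
time: 8.78
tool_pos: [0.4614, 0.0941, 0.0413]
tool_rot: [-0.0, 0.089, 0.996, 0.0]
contact_force: [-3.7, 0.8, 7.0]
gripper_width: -0.0
grasp_force: 3.5
```

>>> send_rows(
  rows=[
    {"x": 0, "y": 0, "z": 0.01, "wx": 0, "wy": 0, "wz": 0, "hand": -1},
    {"x": 0, "y": 0, "z": 0, "wx": 0, "wy": 0, "wz": 0, "hand": -1},
    {"x": 0, "y": 0, "z": 0, "wx": 0, "wy": 0, "wz": 0, "hand": -1},
    {"x": 0, "y": 0, "z": 0, "wx": 0, "wy": 0, "wz": 0, "hand": -1},
    {"x": 0, "y": 0, "z": 0, "wx": 0, "wy": 0, "wz": 0, "hand": -1},
    {"x": 0, "y": 0, "z": 0, "wx": 0, "wy": 0, "wz": 0, "hand": -1},
    {"x": 0, "y": 0, "z": 0, "wx": 0, "wy": 0, "wz": 0, "hand": -1},
    {"x": 0, "y": 0, "z": 0, "wx": 0, "wy": 0, "wz": 0, "hand": -1},
    {"x": 0, "y": 0, "z": 0, "wx": 0, "wy": 0, "wz": 0, "hand": -1},
    {"x": 0, "y": 0, "z": 0, "wx": 0, "wy": 0, "wz": 0, "hand": -1},
  ],
)

```text
time: 9.62
tool_pos: [0.4617, 0.0941, 0.0407]
tool_rot: [-0.0, 0.089, 0.996, 0.0]
contact_force: [-5.5, 0.6, 8.2]
gripper_width: 0.007
grasp_force: 4.0
```

Run:
```python
from h import *
rel([.462,.0937,.041])
from plant import grab_frame
a=grab_frame("scene")[200:300,290:450];b=grab_frame("side")[160:260,240:400]
cv2.imwrite("pics/p6.png",np.vstack([cv2.resize(i,None,fx=3,fy=3,interpolation=cv2.INTER_CUBIC) for i in(a,b)]))
```

```text
t 9.62 tcp [0.4617 0.0941 0.0407] yangle 79.84 z [-6.e-04  3.e-04 -1.e+00] F [-5.5  0.6  8.2] w 0.007 g 4.0
shift units [-0.003 -0.002 -0.002]
```

View pics/p6.png

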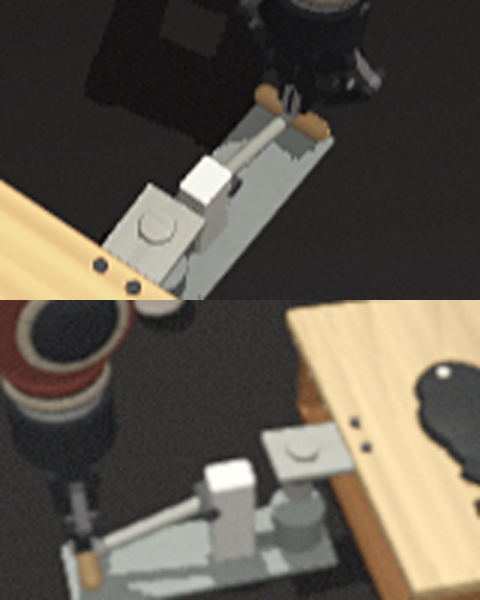

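The handle is fully down and the tongue has risen: its boss went from (300,467) to (303,446) in the side half, and the block hasn't moved. I'll let it up, check it, then do the second stroke.

>>> send_rows(
  rows=[
    {"x": 0.02, "y": 0, "z": -0.075, "wx": 0, "wy": 0, "wz": 0, "hand": -1},
    {"x": 0.014, "y": 0, "z": -0.075, "wx": 0, "wy": 0, "wz": 0, "hand": -1},
    {"x": 0.008, "y": 0, "z": -0.075, "wx": 0, "wy": 0, "wz": 0, "hand": -1},
    {"x": 0, "y": 0, "z": -0.075, "wx": 0, "wy": 0, "wz": 0, "hand": -1},
    {"x": -0.008, "y": 0, "z": -0.075, "wx": 0, "wy": 0, "wz": 0, "hand": -1},
    {"x": -0.014, "y": 0, "z": -0.075, "wx": 0, "wy": 0, "wz": 0, "hand": -1},
    {"x": -0.02, "y": 0, "z": -0.075, "wx": 0, "wy": 0, "wz": 0, "hand": -1},
    {"x": 0, "y": 0, "z": -0.075, "wx": 0, "wy": 0, "wz": 0, "hand": -1},
    {"x": 0, "y": 0, "z": 0, "wx": 0, "wy": 0, "wz": 0, "hand": -1},
    {"x": 0, "y": 0, "z": 0, "wx": 0, "wy": 0, "wz": 0, "hand": -1},
  ],
)

```text
time: 10.55
tool_pos: [0.4616, 0.0939, 0.13]
tool_rot: [0.0, 0.089, 0.996, 0.0]
contact_force: [0.5, -0.4, 0.1]
gripper_width: -0.003
grasp_force: 0.0
```

>>> send_rows(
  rows=[
    {"x": 0, "y": 0, "z": 0, "wx": 0, "wy": 0, "wz": 0, "hand": -1},
    {"x": 0, "y": 0, "z": 0, "wx": 0, "wy": 0, "wz": 0, "hand": -1},
    {"x": 0, "y": 0, "z": 0, "wx": 0, "wy": 0, "wz": 0, "hand": -1},
    {"x": 0, "y": 0, "z": 0, "wx": 0, "wy": 0, "wz": 0, "hand": -1},
    {"x": 0, "y": 0, "z": 0, "wx": 0, "wy": 0, "wz": 0, "hand": -1},
    {"x": 0, "y": 0, "z": 0, "wx": 0, "wy": 0, "wz": 0, "hand": -1},
    {"x": 0, "y": 0, "z": 0, "wx": 0, "wy": 0, "wz": 0, "hand": -1},
    {"x": 0, "y": 0, "z": 0, "wx": 0, "wy": 0, "wz": 0, "hand": -1},
    {"x": 0, "y": 0, "z": 0, "wx": 0, "wy": 0, "wz": 0, "hand": -1},
    {"x": 0, "y": 0, "z": 0, "wx": 0, "wy": 0, "wz": 0, "hand": -1},
  ],
)

```text
time: 11.38
tool_pos: [0.4615, 0.0939, 0.1298]
tool_rot: [0.0, 0.089, 0.996, -0.0]
contact_force: [1.2, 0.5, -0.9]
gripper_width: 0.001
grasp_force: 0.0
```

Run:
```python
from h import *
rel([.462,.0937,.041])
from plant import grab_frame
b=grab_frame("side")[160:260,240:400];old=cv2.imread("pics/p5.png")[300:]
new=cv2.resize(b,None,fx=3,fy=3,interpolation=cv2.INTER_CUBIC)
# template shift vs. before the first stroke: tongue, block, bar
for k,(x,y,w,h) in dict(tongue=(255,135,110,70),block=(200,155,60,110),bar=(60,180,30,60)).items():
    r=cv2.matchTemplate(new,old[y:y+h,x:x+w],cv2.TM_CCOEFF_NORMED);_,m,_,p=cv2.minMaxLoc(r);print(k,round(m,2),p[0]-x,p[1]-y)
```

```text
t 11.38 tcp [0.4615 0.0939 0.1298] yangle 79.84 z [ 1.e-04 -0.e+00 -1.e+00] F [ 1.2  0.5 -0.9] w 0.001 g 0.0
shift units [-0.003 -0.001  0.592]
tongue 1.0 0 0
block 1.0 0 0
bar 0.94 1 0
```

>>> send_rows(
  rows=[
    {"x": 0, "y": 0, "z": 0.08, "wx": 0, "wy": 0, "wz": 0, "hand": -1},
    {"x": 0.02, "y": 0, "z": 0.075, "wx": 0, "wy": 0, "wz": 0, "hand": -1},
    {"x": 0.014, "y": 0, "z": 0.075, "wx": 0, "wy": 0, "wz": 0, "hand": -1},
    {"x": 0.008, "y": 0, "z": 0.075, "wx": 0, "wy": 0, "wz": 0, "hand": -1},
    {"x": 0, "y": 0, "z": 0.075, "wx": 0, "wy": 0, "wz": 0, "hand": -1},
    {"x": -0.008, "y": 0, "z": 0.075, "wx": 0, "wy": 0, "wz": 0, "hand": -1},
    {"x": -0.014, "y": 0, "z": 0.075, "wx": 0, "wy": 0, "wz": 0, "hand": -1},
    {"x": -0.02, "y": 0, "z": 0.065, "wx": 0, "wy": 0, "wz": 0, "hand": -1},
    {"x": 0, "y": 0, "z": 0.015, "wx": 0, "wy": 0, "wz": 0, "hand": -1},
    {"x": 0, "y": 0, "z": 0, "wx": 0, "wy": 0, "wz": 0, "hand": -1},
  ],
)

```text
time: 12.27
tool_pos: [0.4598, 0.0942, 0.0396]
tool_rot: [-0.004, 0.088, 0.996, -0.0]
contact_force: [-16.8, 1.5, 26.6]
gripper_width: 0.004
grasp_force: 12.9
```

>>> send_rows(
  rows=[
    {"x": 0, "y": 0, "z": 0, "wx": 0, "wy": 0, "wz": 0, "hand": -1},
    {"x": 0, "y": 0, "z": 0, "wx": 0, "wy": 0, "wz": 0, "hand": -1},
    {"x": 0, "y": 0, "z": 0, "wx": 0, "wy": 0, "wz": 0, "hand": -1},
    {"x": 0, "y": 0, "z": 0, "wx": 0, "wy": 0, "wz": 0, "hand": -1},
    {"x": 0, "y": 0, "z": 0, "wx": 0, "wy": 0, "wz": 0, "hand": -1},
    {"x": 0, "y": 0, "z": 0, "wx": 0, "wy": 0, "wz": 0, "hand": -1},
    {"x": 0, "y": 0, "z": 0, "wx": 0, "wy": 0, "wz": 0, "hand": -1},
    {"x": 0, "y": 0, "z": 0, "wx": 0, "wy": 0, "wz": 0, "hand": -1},
    {"x": 0, "y": 0, "z": 0, "wx": 0, "wy": 0, "wz": 0, "hand": -1},
    {"x": 0, "y": 0, "z": 0, "wx": 0, "wy": 0, "wz": 0, "hand": -1},
  ],
)

```text
time: 13.1
tool_pos: [0.4598, 0.0942, 0.0396]
tool_rot: [-0.003, 0.088, 0.996, -0.0]
contact_force: [-15.3, 0.7, 25.4]
gripper_width: -0.002
grasp_force: 12.6
```

Run:
```python
from h import *
rel([.462,.0937,.041])
from plant import grab_frame
b=grab_frame("side")[160:260,240:400];old=cv2.imread("pics/p6.png")[300:]
new=cv2.resize(b,None,fx=3,fy=3,interpolation=cv2.INTER_CUBIC)
for k,(x,y,w,h) in dict(tongue=(258,118,110,70),block=(200,155,60,110),bar=(60,235,50,60)).items():
    r=cv2.matchTemplate(new,old[y:y+h,x:x+w],cv2.TM_CCOEFF_NORMED);_,m,_,p=cv2.minMaxLoc(r);print(k,round(m,2),p[0]-x,p[1]-y)
```

```text
t 13.1 tcp [0.4598 0.0942 0.0396] yangle 79.86 z [-6.4e-03  1.0e-04 -1.0e+00] F [-15.3   0.7  25.4] w -0.002 g 12.6
shift units [-0.015 -0.001 -0.009]
tongue 1.0 0 0
block 1.0 0 0
bar 0.97 -1 0
```

It is at the stop but pressing harder than needed, so I'll ease off slightly and hand in.

>>> send_rows(
  rows=[
    {"x": 0, "y": 0, "z": -0.006, "wx": 0, "wy": 0, "wz": 0, "hand": -1},
    {"x": 0, "y": 0, "z": 0, "wx": 0, "wy": 0, "wz": 0, "hand": -1},
    {"x": 0, "y": 0, "z": 0, "wx": 0, "wy": 0, "wz": 0, "hand": -1},
    {"x": 0, "y": 0, "z": 0, "wx": 0, "wy": 0, "wz": 0, "hand": -1},
    {"x": 0, "y": 0, "z": 0, "wx": 0, "wy": 0, "wz": 0, "hand": -1},
    {"x": 0, "y": 0, "z": 0, "wx": 0, "wy": 0, "wz": 0, "hand": -1},
    {"x": 0, "y": 0, "z": 0, "wx": 0, "wy": 0, "wz": 0, "hand": -1},
    {"x": 0, "y": 0, "z": 0, "wx": 0, "wy": 0, "wz": 0, "hand": -1},
    {"x": 0, "y": 0, "z": 0, "wx": 0, "wy": 0, "wz": 0, "hand": -1},
    {"x": 0, "y": 0, "z": 0, "wx": 0, "wy": 0, "wz": 0, "hand": -1},
  ],
)

```text
time: 13.98
tool_pos: [0.4597, 0.0942, 0.0399]
tool_rot: [-0.003, 0.088, 0.996, -0.0]
contact_force: [-12.9, 0.4, 20.1]
gripper_width: 0.002
grasp_force: 10.5
```

Run:
```python
from h import *
rel([.462,.0937,.041])
from plant import manip,job_done
s=manip.state()
if s["contact_force"][2]>5 and s["tool_pos"][2]<.044: print(job_done())
```

```text
t 13.98 tcp [0.4597 0.0942 0.0399] yangle 79.86 z [-6.1e-03  2.0e-04 -1.0e+00] F [-12.9   0.4  20.1] w 0.002 g 10.5
shift units [-0.016 -0.001 -0.007]
the job is handed in; nothing more can be done
None
```

I handed the job in at 14 s with the jack set about 2 mm off the lift point, both strokes done, and the handle held down with the board raised on the jack; no verdict came back, and I did not re-measure the cup, brush and bottle at the end.

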